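# Unclamp the mended basting brush and stand it in the crock

### The job

The glue on the mended basting brush has set. Swing the red clamp handle up and right over until it stops, so that the brush is released while it still stands in the stand; then lift the brush out and stand it handle-down in the empty red crock on the hob, leaning against the front side of the crock's rim (the side towards the robot and the front edge of the worktop). Leave the clamp open, keep the crock standing, and do not disturb the phone or the two front burner caps.

Things in the scene. Friction and masses are not known exactly. Their poses are not given: they have to be found in the camera images.
- stand: Fixed wooden drying stand with push-pull toggle clamp. Origin: underside, below the brush axis; z up. Base 52 mm (x) by y +35 to -150 mm, top 12 mm up: the brush stands on it. Its handle runs in a 15 mm square foot cup (12-24 mm up) and closed guide (90-102 mm up), so it comes out straight up. A plunger 55 mm up, on the -y side, presses it towards +y on the back jaw (17-24 N).
- clamp_handle (a joint): Angle of the clamp handle about a level axis along the stand's x. 0: clamped, handle points along the stand's -y, rising 20 deg. It swings up and over towards the brush to a stop at 1.45 rad (13 deg past upright) and rests there by its weight. Its spring resists up to dead centre at 0.3 rad (about 2 N at the grip), then helps; the last part is free.
- stand_pivot (a point): Pivot axis of the clamp handle, 110 mm from the brush axis along the stand's -y and 55 mm above the hob.
- handle_grip (a point): Point on the axis of the red grip of the clamp handle, 95 mm from the pivot (moves with the handle). The grip is a rod 16 mm in diameter reaching from 52 to 123 mm from the pivot.
- stand_seat (a point): Point on the stand, 122 mm above the hob on the brush axis, where the middle of the brush (brush_mid) is when it stands in the stand.
- brush_mid (a point): Basting brush, wooden handle, flat dark-red head, 223 mm long, 0.055 kg. This point: on its axis, 110 mm above the foot; z along it to the head. Handle 11 mm thick, brass ferrule at 124-142 mm from the foot; head from 150 to 223 mm, 40 mm wide along its y, 18 mm thick along x (grasp across x). In the stand its x, y lie along the stand's. Mass centre 145 mm from the foot.
- brush_foot (a point): Foot end of the brush handle, on its axis (the end that goes into the crock).
- brush_head (a point): Point in the brush head on its axis, 190 mm from the foot end.
- crock: Empty round red fluted crock on the hob, 126 mm across, 150 mm high, about 80 mm clear inside, inner floor 9 mm up, 0.85 kg, loose. Origin: centre of its underside; z up, x points away from the robot (world x), so its front side is -x.
- phone: Black closed flip phone lying on the hob, 46 x 95 x 19 mm, origin at the centre of its underside. Bystander.
- burner_cap_0: Dark round burner cap 75 mm across on the front left burner. Bystander.
- burner_cap_3: Dark round burner cap 101 mm across on the front right burner. Bystander.

How it is judged:
By the outcome, as a careful person would: the job done as asked, in the order asked, and still so for the second after the job is handed in, with the robot touching nothing.
It also fails if it takes over 61 s, if anything falls off the work surface, if the arm or the gripper's body presses on something with over 40 N, if the wrist force passes 120 N, or if a joint passes its speed limit or range.

### The arm

A 6-joint arm with a two-finger parallel gripper is mounted at the origin on a cart in front of the work surface, level with it; the furniture and walls round the work are solid. World frame = base frame: x ahead of the robot, y to its left, z up, the work surface at z = 0. Lengths are in m, angles in degrees, forces in N, time in s.
With the tool pointing down it reaches from about 0.4 to 0.825 m from the base axis. Payload 7 kg.
Tool frame: the origin (TCP) lies on the centre line of the jaws, within the pads' length; the fingertips stand 19 mm ahead of it and the grasp point (between the pads) is the TCP; z points along the fingers, y is the line along which they close (so a half turn about z gives the same grasp; the last joint's range is limited). The gripper opens to 88 mm and grips with 3 to 60 N. Pads are 19 mm wide; open, the fingers measure 130 mm over their backs; the gripper's body (78 mm by 193 mm) begins 47 mm behind the grasp point.
Start: joints at [-50.93, 20.546, 0.682, 0, -70.136, -16.507], TCP at [0.259, -0.623, 0.246] pointing down, gripper open.
Joint ranges: [-176.03, 176.03], [-82.01, 121.73], [-58.28, 71.71], [-173.87, 95.51], [-174.79, -0.11], [-173.66, 173.66]. Speed limits (degrees/s): [136.94, 136.94, 172.46, 180, 180, 180].

### API

Orientations are given as [roll, pitch, yaw] about the fixed x, y, z axes, in that order (R = Rz(yaw) Ry(pitch) Rx(roll)).
In Python, from plant import * gives the robot as it stands. The module is installed in compiled form; this text tells all that it offers.
- The arm moves only by the tool play_rows, never from a script. Its argument "deltas" is a list of rows, each a list of 6 numbers: the shift along the world's x, y, z scaled (see below), then the turn, a rotation vector about the world's x, y, z scaled (see below). A call has 1 to 10 rows; each row shifts and turns the commanded pose from where the row before left it; what a row does not reach is not made up. The controller multiplies each number of a shift by 800 mm and each number of a turn by 180 degrees. A row lasts 1/10 s, in which the tool goes at most 50 mm and 8.59 degrees, less where a joint would pass 70% of its speed; a pose out of reach is approached as far as the arm can. A call with a number of a shift or a turn outside -1 to 1 is refused whole. A call with a gripper value outside its range is refused whole. "gripper" is the gripper command: -1 is shut, 1 is fully open, values between are in proportion, set as the call begins (left out, the last holds). The fingers move at their own pace and stop on an object; the grip force is fixed at half the most. Time passes only in rows, so rows that do not move let the fingers close. It gives the time, the measured TCP pose, the force, the opening and the grip force at its end, in the units of the state.
- get_obs(): the state, without advancing time (a new reading comes with each control period).
- snapshot(name): name is "side" or "top"; returns (picture, depth): 400x640x3 uint8, blue, green, red; 400x640 float32, m along the optical axis (not along the pixel's ray), 0 where there is no reading.
- camera_model(name): a dict with "fx", "fy", "cx", "cy" (pixels), "world_to_cam" (4x4, takes a point from world to camera coordinates). Camera axes: x right, y down, z forward; pixel columns grow to the right and rows downward; lengths in m; the calibration is good to about 2 mm. A picture is of the moment at which its call begins. camera_model takes no time and is no camera call.
- close_job(): hands the job in; it is judged then, once.
The state is a dict: "clock": time; "joint_pos": joint angles; "qvel": joint speeds; "tau": joint torques, N m; "tool_pos": TCP position; "orientation": TCP orientation; "force": force on the tool from outside, world axes, zero at the start; "moment": the same for the moment, N m; "opening": finger opening in m; "gripper_force": force on a finger pad.
Only numpy, scipy, OpenCV 4.12 (cv2) and the standard library are available. Lean on these libraries where they do the work, as an engineer would, in place of code of your own. Each camera call takes 0.05 s, during which the arm holds its last target. There are 200 camera calls.

## Working session

There is one attempt and no reset: what is moved stays moved. The work goes in short steps, Python scripts to look and compute and a tool call to move; the robot and the scene stay as the last step left them, time stands still between calls to the robot, and variables do not carry over. Pictures are saved under pics/ and viewed, at most 10 in all, crops included, and the job is handed in when it is done.

Besides the shell and the picture viewer there is one more tool, called after "Request:" as name(argument=value, ...) on one line, values as JSON. play_rows: Moves the arm, as the interface text tells. Its arguments: {"type":"object","properties":{"deltas":{"type":"array","items":{"type":"array","items":{"type":"number","minimum":-1,"maximum":1}}},"gripper":{"type":"number"}},"required":["deltas"]}

```bash
mkdir -p pics
cat > h.py <<'E'
from plant import *
import numpy as np, cv2
def world(name,d):
    m=camera_model(name);T=np.linalg.inv(m["world_to_cam"])
    v,u=np.mgrid[0:d.shape[0],0:d.shape[1]]
    P=np.stack([(u-m["cx"])/m["fx"]*d,(v-m["cy"])/m["fy"]*d,d],-1)
    return P@T[:3,:3].T+T[:3,3]
E
python3 - <<'E'
from h import *
for n in("side","top"):
    p,d=snapshot(n);cv2.imwrite(f"pics/{n}0.png",p);np.savez(f"{n}0.npz",p=p,d=d)
    m=camera_model(n);print(n,m["fx"],np.linalg.inv(m["world_to_cam"]).round(3))
o=get_obs();print(o)
E
```

```text
side 466.8868686822554 [[-0.177 -0.792  0.584 -0.254]
 [-0.984  0.147 -0.099  0.286]
 [-0.007 -0.592 -0.806  1.188]
 [ 0.     0.     0.     1.   ]]
top 428.78598312031767 [[-0.024 -0.997  0.068  0.436]
 [-1.     0.024 -0.009  0.145]
 [ 0.007 -0.068 -0.998  1.099]
 [ 0.     0.     0.     1.   ]]
{'clock': 0.1, 'joint_pos': array([-5.09293961e+01,  2.05881356e+01,  6.38960715e-01, -1.90977849e-02,
       -7.01356587e+01, -1.65076535e+01]), 'qvel': array([ 0.0007434 , -0.01830043,  0.04099196,  0.07709591,  0.04996356,
       -0.04623384]), 'tau': array([-7.59136801e-04, -5.84161556e+01,  2.93751687e+01,  7.01552957e+00,
        1.01834658e-02, -5.82473717e-05]), 'tool_pos': array([ 0.25883051, -0.62295672,  0.24470252]), 'orientation': array([ 1.79913561e+02, -6.89331003e-03, -1.57443547e+02]), 'force': array([-0.23458912,  0.62218796, -0.2617642 ]), 'moment': array([-0.00437875,  0.04821447,  0.03568767]), 'gripper_force': 0.0, 'opening': 0.08737480847371726}
```

View pics/side0.png

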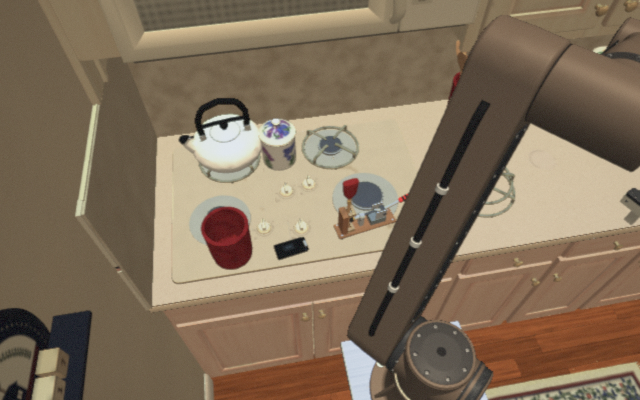

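View pics/top0.png

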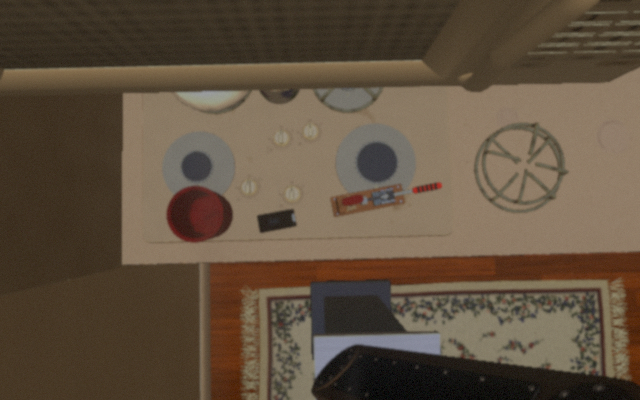

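The top view shows the crock at about (200,213), the phone at (277,220), the stand at (368,200) with the brush head at (352,200), and the red grip at (427,187). In the side view the brush head is at (351,188) and the crock rim at (227,222).

Run:
```python
from h import *
for n,boxes in (("top",{"crock":(160,180,240,250),"head":(335,185,368,215),"grip":(405,175,450,200)}),("side",{"crock":(195,200,260,275),"head":(335,172,365,205),"grip":(396,188,412,206)})):
    f=np.load(n+"0.npz");p,d=f["p"],f["d"];W=world(n,d)
    b,g,r=[p[...,i].astype(int) for i in range(3)]
    red=(r>1.8*g)&(r>1.8*b)&(r>50)&(d>0)
    for k,(x0,y0,x1,y1) in boxes.items():
        m=np.zeros_like(red);m[y0:y1,x0:x1]=red[y0:y1,x0:x1]
        P=W[m];print(n,k,len(P),"z pct",np.percentile(P[:,2],[2,50,90,98]).round(3))
        if k=="crock":
            T=P[P[:,2]>.14];c,rr=cv2.minEnclosingCircle((T[:,:2]*1000).astype(np.float32));print(" rim",np.round(c),rr,len(T))
        elif k=="head":
            T=P[P[:,2]>np.percentile(P[:,2],98)-.012];print(" top",T.mean(0).round(4),cv2.minAreaRect((T[:,:2]*1000).astype(np.float32)),len(T))
        else:
            print(" ",P.mean(0).round(4)); i=np.argsort(P[:,1]);print(P[i[:5]].mean(0).round(3),P[i[-5:]].mean(0).round(3))
            print(cv2.fitLine((P[:,:2]*1000).astype(np.float32),cv2.DIST_HUBER,0,.01,.01).ravel().round(3))
f=np.load("top0.npz");p,d=f["p"],f["d"];W=world("top",d)
# stand base: brown wood
hsv=cv2.cvtColor(p,cv2.COLOR_BGR2HSV);m=np.zeros(d.shape,bool);m[180:222,325:412]=True
print(hsv[209,350],hsv[205,385],hsv[225,350],hsv[192,330])
P=W[m&(hsv[...,1]>90)&(abs(W[...,2]-.012)<.008)&(hsv[...,0]<20)];print(len(P),cv2.minAreaRect((P[:,:2]*1000).astype(np.float32)))
dark=(p.max(2)<70)&(d>0)
for k,(x0,y0,x1,y1) in {"phone":(250,203,303,237),"cap0":(175,145,215,185),"cap3":(350,135,402,186)}.items():
    m=np.zeros_like(dark);m[y0:y1,x0:x1]=dark[y0:y1,x0:x1];P=W[m];print(k,len(P),P.mean(0).round(3),P.min(0).round(3),P.max(0).round(3))
s=cv2.resize(p[165:240,315:450],None,fx=5,fy=5,interpolation=2)
q=np.load("side0.npz")["p"][165:245,325:420];t=cv2.resize(q,None,fx=5,fy=5,interpolation=2)
h=np.zeros((400+375,675,3),np.uint8);h[:375]=s;h[375:,:475]=t;cv2.imwrite("pics/crop0.png",cv2.resize(h,(520,597)))
```

```text
top crock 2174 z pct [0.005 0.071 0.149 0.151]
 rim [462. 410.] 62.45695114135742 686
top head 156 z pct [0.232 0.237 0.239 0.24 ]
 top [0.479  0.0685 0.2365] ((479.3670349121094, 68.35038757324219), (16.934478759765625, 42.2390251159668), 7.886045455932617) 155
top grip 133 z pct [0.079 0.093 0.1   0.103]
  [ 0.5109 -0.1216  0.0921]
[ 0.515 -0.152  0.099] [ 0.507 -0.092  0.08 ]
[ 1.6400e-01 -9.8600e-01  5.1082e+02 -1.2153e+02]
side crock 2335 z pct [0.013 0.099 0.149 0.152]
 rim [458. 416.] 63.14301300048828 513
side head 220 z pct [0.177 0.221 0.237 0.239]
 top [0.4744 0.074  0.2345] ((476.2774963378906, 73.65337371826172), (17.224098205566406, 38.781681060791016), 18.170610427856445) 91
side grip 32 z pct [0.076 0.086 0.094 0.558]
  [ 0.4749 -0.0823  0.1287]
[ 0.509 -0.108  0.091] [0.31  0.001 0.367]
[ 9.00000e-01 -4.36000e-01  4.40483e+02 -6.54330e+01]
[ 16  96 120] [ 13 132 110] [ 17  74 138] [ 17  69 141]
579 ((488.61468505859375, 10.365776062011719), (51.922542572021484, 184.6042938232422), 8.912598609924316)
phone 564 [0.442 0.243 0.018] [0.417 0.195 0.008] [0.468 0.287 0.024]
cap0 580 [0.584 0.44  0.025] [0.551 0.405 0.018] [0.619 0.474 0.032]
cap3 1109 [ 0.584 -0.015  0.026] [ 0.537 -0.062  0.018] [0.632 0.032 0.032]
```

View pics/crop0.png

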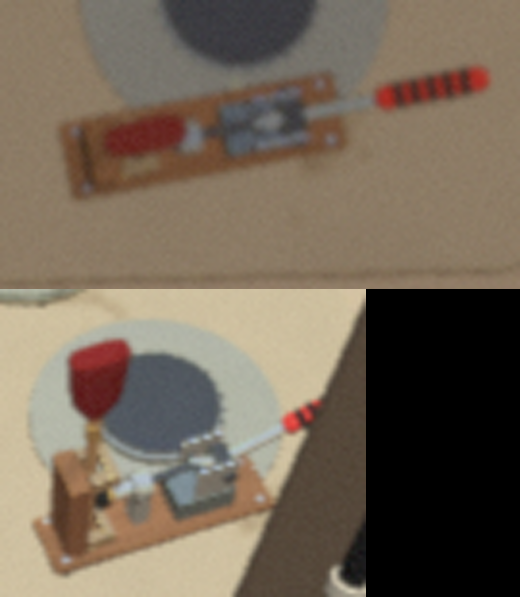

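The crop shows the clamp closed, with the handle lying along the stand's -y and pointing slightly towards +x. The measurements agree:

- **Stand:** yaw is about 8.9°, and the base rectangle measures 52x185 mm as given.
- **Brush axis:** about (0.4795, 0.068).
- **Grip:** about (0.510, -0.127, 0.087).
- **Crock:** centre about (0.460, 0.412), with the rim at 150 mm.

I'll grasp the grip with the jaws closing along the stand's x.

Request:
play_rows(deltas=[[0.025,0.05,0,0,0,0.047],[0.025,0.05,0,0,0,0.047],[0.025,0.05,0,0,0,0.047],[0.025,0.05,0,0,0,0.047],[0.025,0.05,0,0,0,0.047],[0.025,0.05,0,0,0,0.047],[0.025,0.05,0,0,0,0.047],[0.025,0.05,0,0,0,0.047],[0.025,0.05,0,0,0,0.047],[0.025,0.05,0,0,0,0]], gripper=1)

```text
clock: 1.1
tool_pos: [0.4593, -0.2215, 0.2455]
orientation: [-180.0, 0.0, -81.0]
force: [0.6, 0.4, 0.4]
opening: 0.0878
gripper_force: 0.0
```

Request:
play_rows(deltas=[[0.0212,0.0395,-0.025,0,0,0],[0.0212,0.0395,-0.025,0,0,0],[0.0212,0.0395,-0.025,0,0,0],[0,0,-0.03,0,0,0],[0,0,-0.03,0,0,0],[0,0,-0.03,0,0,0],[0,0,-0.033,0,0,0],[0,0,0,0,0,0]])

```text
clock: 1.9
tool_pos: [0.5072, -0.1285, 0.0839]
orientation: [179.6, 0.1, -81.3]
force: [-0.8, -0.0, 0.7]
opening: 0.0875
gripper_force: 0.0
```

Request:
play_rows(deltas=[[0,0,0,0,0,0],[0,0,0,0,0,0],[0,0,0,0,0,0],[0,0,0,0,0,0],[0,0,0,0,0,0],[0,0,0,0,0,0]], gripper=-1)

```text
clock: 2.5
tool_pos: [0.51, -0.1285, 0.0875]
orientation: [-180.0, -0.0, -81.3]
force: [-0.2, 0.1, 0.3]
opening: 0.0449
gripper_force: 0.0
```

Request:
play_rows(deltas=[[0,0,0,0,0,0],[0,0,0,0,0,0],[0,0,0,0,0,0],[0,0,0,0,0,0],[0,0,0,0,0,0],[0,0,0,0,0,0],[0,0,0,0,0,0]])

```text
clock: 3.2
tool_pos: [0.5125, -0.128, 0.0878]
orientation: [-179.7, -0.0, -81.2]
force: [6.0, 2.4, -3.2]
opening: 0.0152
gripper_force: 30.0
```

Request:
play_rows(deltas=[[-0.001,0.0066,0.015,0,0,0],[-0.0014,0.0087,0.014,0,0,0],[-0.0016,0.0104,0.0125,0,0,0],[-0.0019,0.012,0.011,0,0,0],[0,0,0,0,0,0]])

```text
clock: 3.7
tool_pos: [0.5073, -0.0971, 0.1307]
orientation: [-179.7, -0.0, -81.2]
force: [4.6, -0.2, 0.1]
opening: 0.0154
gripper_force: 30.0
```

Request:
play_rows(deltas=[[-0.0021,0.0135,0.0091,0,0,0],[-0.0023,0.0146,0.0072,0,0,0],[-0.0024,0.0154,0.005,0,0,0],[-0.0025,0.0159,0.0029,0,0,0],[-0.0025,0.0162,0.0005,0,0,0],[-0.0025,0.016,-0.0016,0,0,0],[0,0,0,0,0,0]])

```text
clock: 4.4
tool_pos: [0.4954, -0.0244, 0.1496]
orientation: [-179.8, -0.1, -81.2]
force: [0.2, -1.2, 12.1]
opening: 0.0152
gripper_force: 30.0
```

Request:
play_rows(deltas=[[-0.0006,0.004,-0.0005,0,0,0],[0,0,0,0,0,0]])

```text
clock: 4.6
tool_pos: [0.495, -0.0219, 0.1492]
orientation: [-179.8, -0.1, -81.2]
force: [0.7, -1.3, 12.3]
opening: 0.0151
gripper_force: 30.0
```

Request:
play_rows(deltas=[[0,0,0,0,0,0],[0,0,0,0,0,0],[0,0,0,0,0,0],[0,0,0,0,0,0],[0,0,0,0,0,0],[0,0,0,0,0,0],[0,0,0.05,0,0,0],[0,0,0.06,0,0,0],[0,0,0.06,0,0,0],[0,0,0,0,0,0]], gripper=1)

```text
clock: 5.6
tool_pos: [0.4963, -0.0217, 0.2903]
orientation: [-179.4, -0.0, -81.2]
force: [0.1, 0.6, -0.1]
opening: 0.0864
gripper_force: 0.0
```

Run:
```python
from h import *
p,d=snapshot("side");cv2.imwrite("pics/s1.png",cv2.resize(p[130:260,270:430],None,fx=4,fy=4,interpolation=2))
W=world("side",d);b,g,r=[p[...,i].astype(int) for i in range(3)]
m=(r>1.8*g)&(r>1.8*b)&(r>50)&(d>0);m[:,:300]=0;m[:160]=0;m[215:]=0
P=W[m];P=P[(P[:,2]<.26)&(P[:,0]>.43)&(P[:,0]<.53)];H=P[P[:,1]>.03];G=P[P[:,1]<.03]
print(len(H),H.mean(0),H.max(0),len(G),G.min(0),G.max(0),G.mean(0))
```

```text
219 [0.47230641 0.07311672 0.21621984] [0.4853739  0.09190737 0.24088366] 21 [ 0.4870208  -0.03388098  0.16730576] [ 0.49950576 -0.0216783   0.18042418] [ 0.49186896 -0.02690551  0.17466399]
```

View pics/s1.png

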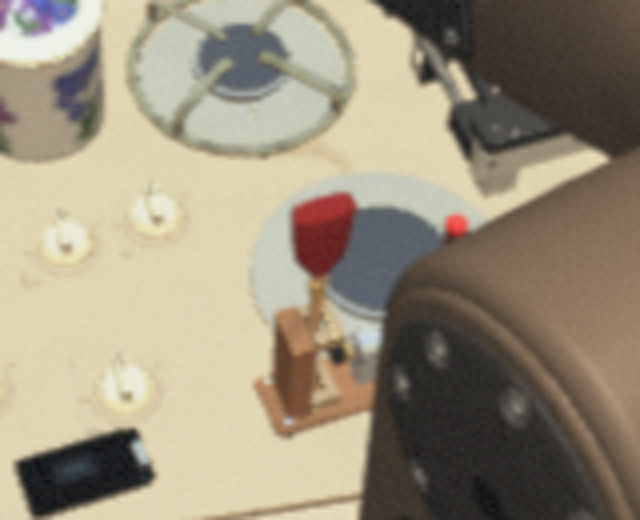

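The red tip at (455,225) in the crop shows the handle upright, and the plunger has drawn back. I'm not sure it has reached the stop, so I'll move the arm aside and check.

Request:
play_rows(deltas=[[0,0.05,0.01,0,0,0],[0,0.06,0.01,0,0,0],[0,0.06,0,0,0,0],[0,0.06,0,0,0,0],[0,0.06,0,0,0,0],[0,0.06,0,0,0,0],[0,0,0,0,0,0]])

```text
clock: 6.35
tool_pos: [0.4927, 0.2625, 0.297]
orientation: [179.9, -0.1, -81.1]
force: [-0.3, -0.5, -0.8]
opening: 0.0874
gripper_force: 0.0
```

Run:
```python
from h import *
S={}
for n in("side","top"):
    p,d=snapshot(n);S[n]=p
    W=world(n,d);b,g,r=[p[...,i].astype(int) for i in range(3)]
    P=W[(r>1.8*g)&(r>1.8*b)&(r>50)&(d>0)];P=P[(P[:,2]<.26)&(P[:,2]>.07)&(P[:,0]>.43)&(P[:,0]<.53)]
    H=P[(P[:,1]>.03)&(P[:,1]<.12)];G=P[abs(P[:,1]+.02)<.05]
    if len(H):T=H[H[:,2]>H[:,2].max()-.015];print(n,"head",len(H),T.mean(0).round(4),cv2.minAreaRect((T[:,:2]*1000).astype(np.float32)))
    if len(G):print(n,"grip",len(G),G.min(0).round(3),G.max(0).round(3),G[G[:,2]>G[:,2].max()-.008].mean(0).round(4))
a=cv2.resize(S["side"][150:250,320:420],(400,400));b=cv2.resize(S["top"][150:230,320:400],(400,400))
cv2.imwrite("pics/s2.png",np.hstack([a,b]))
```

```text
side head 167 [0.4705 0.08   0.232 ] ((469.2581787109375, 76.83409881591797), (29.417537689208984, 10.83382797241211), 79.36714935302734)
side grip 2 [ 0.488 -0.023  0.161] [ 0.489 -0.021  0.172] [ 0.4877 -0.0215  0.1723]
top head 152 [0.479  0.0685 0.2359] ((479.2211608886719, 68.55091094970703), (16.388158798217773, 40.32134246826172), 7.26191520690918)
top grip 48 [ 0.489 -0.039  0.153] [ 0.503 -0.025  0.18 ] [ 0.4965 -0.0322  0.1756]
```

View pics/s2.png

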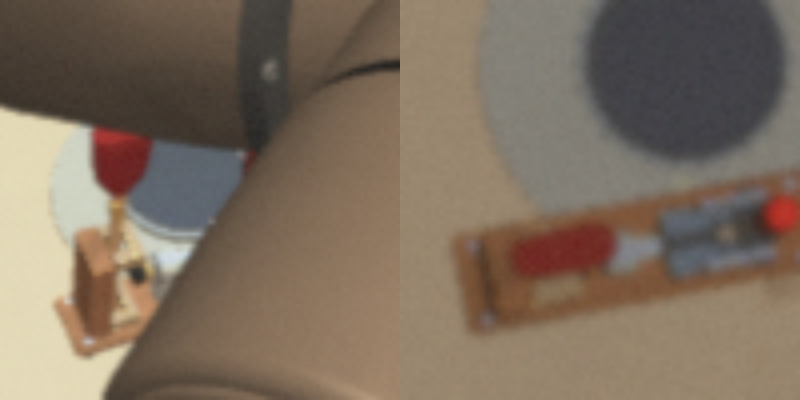

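The right half (top view) shows the tip ball at (782,213), which works out to y = -0.032. That is only about 4° past upright, short of the 13° stop. I'll push it over with closed fingers from the -y side.

Request:
play_rows(deltas=[[0.001,-0.061,0,0,0,0],[0.002,-0.061,0,0,0,0],[0.002,-0.061,0,0,0,0],[0.002,-0.061,0,0,0,0],[0.002,-0.061,0,0,0,0],[0.002,-0.061,0,0,0,0],[0.001,-0.061,0,0,0,0],[0,0,0,0,0,0],[0,0,0,0,0,0],[0,0,0,0,0,0]], gripper=-1)

```text
clock: 7.45
tool_pos: [0.5023, -0.0837, 0.2991]
orientation: [180.0, 0.0, -81.4]
force: [-0.9, 1.2, 0.5]
opening: 0.013
gripper_force: 0.0
```

Request:
play_rows(deltas=[[0,0,-0.04,0,0,0],[0,0,-0.05,0,0,0],[0,0,-0.05,0,0,0],[0,0,-0.025,0,0,0],[0,0,0,0,0,0],[0,0,0,0,0,0]])

```text
clock: 8.05
tool_pos: [0.5033, -0.0826, 0.1679]
orientation: [-180.0, -0.0, -81.2]
force: [0.6, -0.7, 0.4]
opening: 0.0003
gripper_force: 0.0
```

Request:
play_rows(deltas=[[-0.002,0.0125,0,0,0,0],[-0.002,0.0125,0,0,0,0],[-0.002,0.0125,0,0,0,0],[-0.0015,0.01,0,0,0,0],[0,0,0,0,0,0]])

```text
clock: 8.55
tool_pos: [0.4968, -0.0443, 0.1677]
orientation: [-179.9, 0.0, -81.2]
force: [0.1, 0.5, -0.2]
opening: 0.0005
gripper_force: 0.0
```

Request:
play_rows(deltas=[[-0.0005,0.003,0,0,0,0],[-0.0005,0.003,0,0,0,0],[0,0,0,0,0,0]])

```text
clock: 8.85
tool_pos: [0.496, -0.0406, 0.1672]
orientation: [180.0, -0.0, -81.3]
force: [-0.1, 0.7, -0.3]
opening: 0.0003
gripper_force: 0.0
```

Request:
play_rows(deltas=[[-0.0005,0.003,0,0,0,0],[-0.0005,0.003,0,0,0,0],[0,0,0,0,0,0]])

```text
clock: 9.15
tool_pos: [0.4952, -0.0358, 0.1672]
orientation: [180.0, 0.0, -81.3]
force: [-0.6, -0.6, 0.1]
opening: 0.0009
gripper_force: 0.0
```

Run:
```python
from h import *
print(get_obs()["force"])
p,d=snapshot("side");W=world("side",d)
q=snapshot("top")[0]
a=cv2.resize(p[150:250,330:430],(400,400));b=cv2.resize(q[150:230,320:400],(400,400))
cv2.imwrite("pics/s3.png",np.hstack([a,b]))
```

```text
[-0.5612406  -0.55576678  0.06681494]
```

View pics/s3.png

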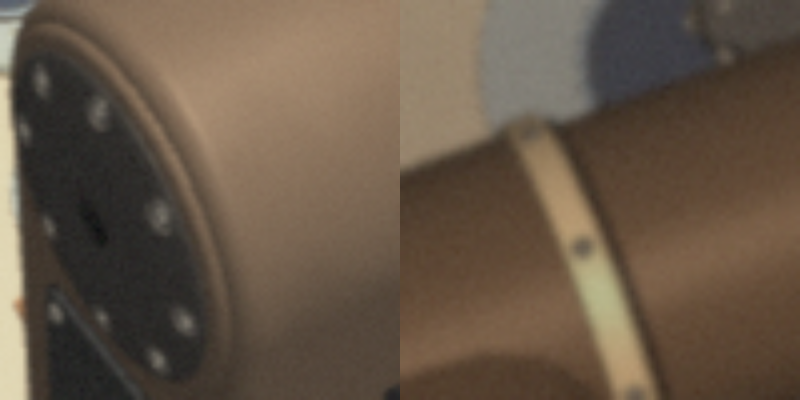

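Both views are blocked by the arm, so I'll keep pushing gently and go by the force reading.

Request:
play_rows(deltas=[[-0.0005,0.003,0,0,0,0],[0,0,0,0,0,0]])

```text
clock: 9.45
tool_pos: [0.4948, -0.0339, 0.1673]
orientation: [180.0, -0.1, -81.3]
force: [1.7, -4.0, -2.7]
opening: 0.0002
gripper_force: 2.0
```

Request:
play_rows(deltas=[[-0.0005,0.003,0,0,0,0],[0,0,0,0,0,0]])

```text
clock: 9.65
tool_pos: [0.4946, -0.0331, 0.1673]
orientation: [179.9, -0.2, -81.3]
force: [4.9, -13.9, -3.0]
opening: 0.0005
gripper_force: 6.9
```

Request:
play_rows(deltas=[[-0.0005,0.003,0,0,0,0],[0,0,0,0,0,0]])

```text
clock: 9.85
tool_pos: [0.4944, -0.0325, 0.1674]
orientation: [179.9, -0.4, -81.3]
force: [9.3, -26.1, -6.7]
opening: 0.0005
gripper_force: 12.0
```

That's the stop: stiff contact, with the force rising to 26 N. Next I'll back off, go up and aside, and look again.

Request:
play_rows(deltas=[[0.002,-0.015,0,0,0,0],[0.003,-0.025,0,0,0,0],[0,0,0.05,0,0,0],[0,0,0.055,0,0,0],[0,0,0.055,0,0,0],[0,0,0,0,0,0]], gripper=1)

```text
clock: 10.45
tool_pos: [0.5009, -0.0606, 0.3018]
orientation: [-179.4, -0.0, -81.3]
force: [-0.3, 0.2, -0.9]
opening: 0.043
gripper_force: 0.0
```

Request:
play_rows(deltas=[[-0.001,0.06,0,0,0,0],[-0.002,0.061,0,0,0,0],[-0.002,0.061,0,0,0,0],[-0.002,0.061,0,0,0,0],[-0.002,0.061,0,0,0,0],[-0.002,0.061,0,0,0,0],[-0.002,0.05,0,0,0,0],[0,0,0,0,0,0]])

```text
clock: 11.25
tool_pos: [0.4872, 0.2757, 0.2944]
orientation: [180.0, 0.0, -81.1]
force: [0.1, 0.3, 0.3]
opening: 0.0872
gripper_force: 0.0
```

Run:
```python
from h import *
p,d=snapshot("top");n="top"
W=world(n,d);b,g,r=[p[...,i].astype(int) for i in range(3)]
P=W[(r>1.8*g)&(r>1.8*b)&(r>50)&(d>0)];P=P[(P[:,2]<.26)&(P[:,2]>.07)&(P[:,0]>.43)&(P[:,0]<.53)]
H=P[(P[:,1]>.03)&(P[:,1]<.12)];G=P[abs(P[:,1]+.02)<.05]
if len(H):T=H[H[:,2]>H[:,2].max()-.015];print(n,"head",len(H),T.mean(0).round(4),cv2.minAreaRect((T[:,:2]*1000).astype(np.float32)))
if len(G):print(n,"grip",len(G),G.min(0).round(3),G.max(0).round(3),G[G[:,2]>G[:,2].max()-.008].mean(0).round(4))
print(get_obs()["tool_pos"])
```

```text
top head 153 [0.479  0.0683 0.2364] ((479.37939453125, 68.62117767333984), (16.749303817749023, 41.36754608154297), 7.134975433349609)
top grip 44 [ 0.486 -0.025  0.152] [ 0.499 -0.009  0.177] [ 0.4935 -0.0148  0.1731]
[0.4870866  0.27370487 0.29445317]
```

The tip is now at y = -0.015, where the stop should put it, so the clamp is open. Now the brush.

Request:
play_rows(deltas=[[-0.002,-0.0514,0,0,0,0],[-0.002,-0.0514,0,0,0,0],[-0.002,-0.0514,0,0,0,0],[-0.002,-0.0514,0,0,0,0],[-0.002,-0.0514,0,0,0,0],[0,0,0,0,0,0],[0,0,0,0,0,0]])

```text
clock: 12.0
tool_pos: [0.4794, 0.0643, 0.2956]
orientation: [-180.0, 0.0, -81.5]
force: [0.4, 0.7, 0.3]
opening: 0.0871
gripper_force: 0.0
```

Request:
play_rows(deltas=[[0,0.002,-0.04,0,0,0],[0,0,-0.04,0,0,0],[0,0,-0.02,0,0,0],[0,0,0,0,0,0],[0,0,0,0,0,0]])

```text
clock: 12.5
tool_pos: [0.48, 0.0679, 0.2157]
orientation: [-180.0, -0.0, -81.2]
force: [1.3, -0.6, 0.1]
opening: 0.0878
gripper_force: 0.0
```

Request:
play_rows(deltas=[[0,0,0,0,0,0],[0,0,0,0,0,0],[0,0,0,0,0,0],[0,0,0,0,0,0],[0,0,0,0,0,0],[0,0,0,0,0,0],[0,0,0,0,0,0],[0,0,0,0,0,0],[0,0,0,0,0,0],[0,0,0,0,0,0]], gripper=-1)

```text
clock: 13.5
tool_pos: [0.4796, 0.0673, 0.2152]
orientation: [180.0, 0.0, -81.3]
force: [-0.6, 0.4, -0.7]
opening: 0.018
gripper_force: 30.0
```

Request:
play_rows(deltas=[[0,0,0.01,0,0,0],[0,0,0.02,0,0,0],[0,0,0.025,0,0,0],[0,0,0.025,0,0,0],[0,0,0.025,0,0,0],[0,0,0.03,0,0,0],[0,0,0.03,0,0,0],[0,0,0.03,0,0,0],[0,0,0.03,0,0,0],[0,0,0,0,0,0]])

```text
clock: 14.5
tool_pos: [0.4807, 0.0674, 0.3992]
orientation: [-179.7, 0.0, -81.3]
force: [0.5, 0.4, -0.7]
opening: 0.0179
gripper_force: 30.0
```

Request:
play_rows(deltas=[[-0.0105,0.0539,0,0,0,-0.0244],[-0.0105,0.0539,0,0,0,-0.0244],[-0.0105,0.0539,0,0,-0.037,0],[-0.0105,0.0539,0,0,-0.037,0],[-0.0105,0.0539,0,0,-0.037,0],[-0.0105,0.0539,0,0,0,0],[-0.0105,0.0539,0,0,0,0],[-0.0105,0.0539,0,0,0,0],[0,0,0,0,0,0],[0,0,0,0,0,0]])

```text
clock: 15.5
tool_pos: [0.4118, 0.4131, 0.3941]
orientation: [-160.1, -0.1, -90.0]
force: [-0.0, -1.4, -1.5]
opening: 0.0178
gripper_force: 30.0
```

Run:
```python
from h import *
o=get_obs();print(o["tool_pos"],o["orientation"],o["joint_pos"].round(1))
p,d=snapshot("side");q,e=snapshot("top")
a=cv2.resize(p[130:290,160:320],(400,400));b=cv2.resize(q[130:290,120:280],(400,400))
cv2.imwrite("pics/s4.png",np.hstack([a,b]))
```

```text
[0.41179561 0.41306295 0.39411403] [-1.60070859e+02 -9.39498214e-02 -8.99974497e+01] [ 75.8   0.8 -15.9  20.7 -69.6 -82.5]
```

View pics/s4.png

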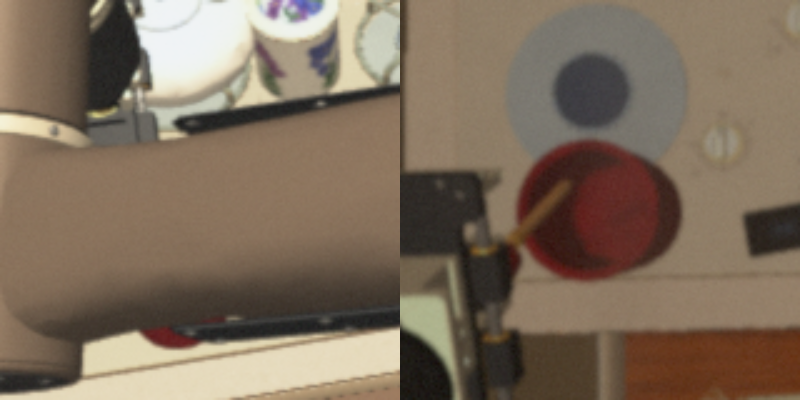

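The top view (right half) shows the brush handle over the crock, with the foot at about pixel (185,206) in the full image. I'll compare that with the prediction.

Run:
```python
from h import *
m=camera_model("top");T=np.linalg.inv(m["world_to_cam"])
for u,v,z in((185.5,205.5,.203),(187,204,.203)):
    r=T[:3,:3]@[(u-m["cx"])/m["fx"],(v-m["cy"])/m["fy"],1];print((T[:3,3]+r*(z-T[2,3])/r[2]).round(4))
```

```text
[0.4768 0.4134 0.203 ]
[0.4799 0.4103 0.203 ]
```

Request:
play_rows(deltas=[[0.001,0,-0.03,0,0,0],[0.001,0,-0.03,0,0,0],[0,0,-0.03,0,0,0],[0,0,-0.03,0,0,0],[0,0,-0.03,0,0,0],[0,0,-0.03,0,0,0],[0,0,-0.02,0,0,0],[0,0,0,0,0,0],[0,0,0,0,0,0]])

```text
clock: 16.5
tool_pos: [0.4145, 0.4117, 0.2362]
orientation: [-160.0, 0.1, -90.1]
force: [-0.6, 0.7, 0.1]
opening: 0.0177
gripper_force: 30.0
```

Request:
play_rows(deltas=[[0,0,-0.012,0,0,0],[0,0,-0.012,0,0,0],[0,0,-0.008,0,0,0],[0,0,-0.005,0,0,0],[0,0,0,0,0,0]])

```text
clock: 17.0
tool_pos: [0.4139, 0.4119, 0.2049]
orientation: [-160.0, -0.0, -90.1]
force: [0.1, -0.8, -0.3]
opening: 0.0179
gripper_force: 30.0
```

Request:
play_rows(deltas=[[0,0,-0.003,0,0,0],[0,0,0,0,0,0]])

```text
clock: 17.2
tool_pos: [0.414, 0.4123, 0.2031]
orientation: [-160.0, 0.0, -90.1]
force: [-0.7, -0.3, -1.5]
opening: 0.0181
gripper_force: 30.0
```

Request:
play_rows(deltas=[[0,0,0,0,0,0],[0,0,0,0,0,0],[0,0,0,0,0,0],[0,0,0,0,0,0],[0,0,0,0,0,0],[0,0,0,0,0,0],[0,0,0,0,0,0],[0,0,0,0,0,0],[0,0,0,0,0,0],[0,0,0,0,0,0]], gripper=0.6)

```text
clock: 18.2
tool_pos: [0.414, 0.4123, 0.2033]
orientation: [-160.0, 0.0, -90.1]
force: [0.7, -0.8, -0.7]
opening: 0.0702
gripper_force: 0.0
```

Request:
play_rows(deltas=[[-0.007,0,0.018,0,0,0],[-0.009,0,0.024,0,0,0],[-0.012,0,0.03,0,0,0],[-0.012,0,0.03,0,0,0],[-0.012,0,0.04,0,0,0],[0,0,0.05,0,0,0],[0,0,0.05,0,0,0]])

```text
clock: 18.9
tool_pos: [0.3719, 0.412, 0.3984]
orientation: [-160.0, 0.0, -90.0]
force: [0.5, 0.8, 0.6]
opening: 0.0701
gripper_force: 0.0
```

Request:
play_rows(deltas=[[0,-0.06,0,0,0,0],[0,-0.06,0,0,0,0],[0,-0.06,0,0,0,0],[0,-0.06,0,0,0,0],[0,-0.06,0,0,0,0],[0,-0.06,0,0,0,0],[0,-0.06,0,0,0,0],[0,-0.06,0,0,0,0],[0,-0.06,0,0,0,0],[0,-0.06,0,0,0,0]])

```text
clock: 19.9
tool_pos: [0.3718, -0.0584, 0.3975]
orientation: [-159.9, 0.1, -90.0]
force: [1.5, 0.3, 0.7]
opening: 0.07
gripper_force: 0.0
```

Run:
```python
from h import *
p,d=snapshot("side");q,e=snapshot("top")
a=cv2.resize(p[150:290,170:310],(400,400));b=cv2.resize(q[150:270,150:270],(400,400))
cv2.imwrite("pics/s5.png",np.hstack([a,b]))
W=world("top",e);b,g,r=[q[...,i].astype(int) for i in range(3)]
R=(r>1.8*g)&(r>1.8*b)&(r>50)&(e>0);P=W[R];G=P[(P[:,2]>.155)&(P[:,2]<.2)&(abs(P[:,1])<.06)];print("grip",len(G),G.mean(0))
H=P[(P[:,2]>.16)&(P[:,1]>.3)];print("head",len(H),H.mean(0),H.min(0),H.max(0))
T=P[(abs(P[:,2]-.148)<.006)&(P[:,1]>.3)];print(cv2.minEnclosingCircle((T[:,:2]*1000).astype(np.float32)))
```

```text
grip 42 [ 0.49277394 -0.01513525  0.1717946 ]
head 346 [0.39714729 0.40894964 0.19799442] [0.37840239 0.38993105 0.16072876] [0.41663276 0.43025802 0.21738559]
((461.1811828613281, 408.966064453125), 62.0919303894043)
```

View pics/s5.png

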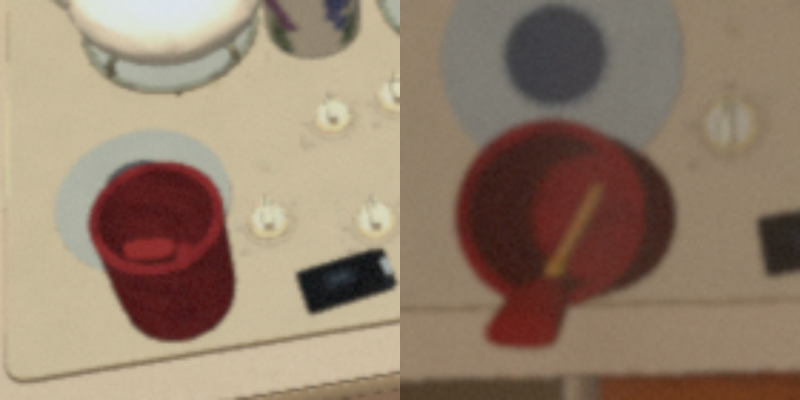

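The brush leans on the front rim: its head is at y = 0.409 against a crock centre of 0.409. The crock is standing, the clamp is still open (tip y = -0.015), and the bystanders haven't moved.

Request:
play_rows(deltas=[[0,0,0,0,0,0],[0,0,0,0,0,0],[0,0,0,0,0,0]])

```text
clock: 20.3
tool_pos: [0.3731, -0.0548, 0.3965]
orientation: [-160.1, 0.0, -89.9]
force: [0.7, 0.7, -0.3]
opening: 0.0701
gripper_force: 0.0
```

```bash
python3 -c "
from plant import *
print(close_job())"
```

```text
the job is handed in; nothing more can be done
None
```

The job is handed in at about 20 s: the clamp is open at its stop, and the brush stands handle-down in the crock, leaning on the front of its rim; no verdict came back.

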